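Reset the tripped breaker on the kitchen's power box

ROBOT

A 6-joint arm with a two-finger parallel gripper is mounted at the origin on a cart in front of the work surface, level with it; the furniture and walls round the work are solid. World frame = base frame: x ahead of the robot, y to its left, z up, the work surface at z = 0. Lengths are in m, angles in rad, forces in N, time in s.
With the tool pointing down it reaches from about 0.425 to 1.125 m from the base axis. Payload 14.9 kg.
Tool frame: the origin (TCP) lies between the finger pads; the fingertips stand 11 mm ahead of it and the grasp point (between the pads) lies 8 mm behind it; z points along the fingers, y is the line along which they close (so a half turn about z gives the same grasp; the last joint's range is limited). The gripper opens to 91 mm and grips with 3 to 60 N. Pads are 32 mm wide; open, the fingers measure 118 mm over their backs; the gripper's body (76 mm by 178 mm) begins 60 mm behind the grasp point.
Start: joints at [1.233, 0.379, 1.734, -0, 1.028, -0.033], TCP at [0.21, 0.668, 0.205] pointing down, gripper open.
Joint ranges: [-2.77, 2.77], [-0.74, 2.19], [0, 2.66], [-1.06, 4.2], [0.31, 2.87], [-3.08, 3.08]. Speed limits (rad/s): [1.89, 1.89, 2.39, 3.14, 3.14, 3.14].

INTERFACE

Orientations are given as a rotation vector (axis times angle).
In Python, from bench import ctrl gives the robot as it stands. Calls block until the motion is done:
- ctrl.reach(position, orientation): joint-space move of the TCP to a pose.
- ctrl.movel(position, vel=0.15, rot=None): straight line of the TCP; rot=None keeps the orientation; vel is the mean speed in m/s.
- ctrl.goto_joints(angles): joint-space move.
- ctrl.move_gripper(opening, grip_force=None): finger opening in m; grip_force is the grip in N (None keeps the last); returns when the fingers have stopped.
- ctrl.pause(seconds).
- ctrl.inverse_kinematics(position, orientation): joint angles nearest the present ones, or None.
- ctrl.observe(): the state.
- ctrl.capture(name): name is "scene" or "top" or "wrist"; returns the picture (384x512x3 uint8, red, green, blue); there is no depth.
- ctrl.camera_model(name): a dict with "fov_y" (degrees; the focal length in pixels is half the picture's height over the tangent of half this angle, whatever the lens; pixels are square), "cx", "cy" (the principal point, pixels), "rvec" (rotation vector, rad) and "tvec" (3), from world to camera coordinates, as OpenCV has them; the wrist camera has in their place "hand_eye" (4x4, takes a point from camera to tool coordinates, whose origin is the TCP and whose axes are the flange's). Camera axes: x right, y down, z forward; pixel columns grow to the right and rows downward; lengths in m; the calibration is good to about 2 mm. A picture is of the moment at which its call begins: read the wrist's pose just before it. camera_model takes no time and is no camera call.
A pose or a line that the arm cannot do raises ctrl.MotionError and nothing moves.
- ctrl.finish_job(): hands the job in; it is judged then, once.
Trained networks look in the newest picture that a camera, given by its name, has taken for a name from the list of things; names that differ only in an ending like _2 or _b are one class to them, and where a whole thing is asked for, a point or a joint stands for the part that bears it (a point fixed in the world has none). Each returns a list of dicts, best first, with "conf" (0 to 1); they miss things now and then, are a little off and sometimes report something else, mostly with a low value. They report only what shows in the picture. A call takes as long as a camera call.
- ctrl.search_frame(camera, query): "location" ([column, row] in pixels, amid what is visible of it).
- ctrl.cut_out(camera, query): "pixels" (384x512 bool, what is visible of it) and "location" ([column, row] in pixels, amid what is visible of it).
The state is a dict: "time": time; "joint_pos": joint angles; "qvel": joint speeds; "effort": joint torques, N m; "eef_pos": TCP position; "ee_rot": TCP orientation; "wrist_force": force on the tool from outside, world axes, zero at the start; "moment": the same for the moment, N m; "finger_gap": finger opening in m; "grasp_force": force on a finger pad.
Only numpy, scipy, OpenCV 4.12 (cv2) and the standard library are available. Lean on these libraries where they do the work, as an engineer would, in place of code of your own. Each camera call takes 0.05 s, during which the arm holds its last target. There are 200 camera calls.

TASK

Too many appliances ran at once and one breaker on the portable power box has tripped: its lever stands midway, neither on nor off. Reset it: push its lever fully off until it stops, then throw it on so that it stays on when let go. Leave the other breakers as they are, including the unused one that is off, and do not knock the things round the box.

Things in the scene. Friction and masses are not known exactly. Their poses are not given: they have to be found in the camera images.
- power_box: Power box, fixed on the counter: dark, orange corners, 205 mm deep (its x), 296 mm wide (its y; 345 mm over the side handles). Origin on the counter under its middle; x runs from its outlet lids (front, facing the robot) to its back. The top panel slopes 0.15 rad: z 0.104 m at the front, 0.118 m in the middle, 0.132 m at the back. Four breakers on it, 60 mm apart along y.
- breaker_tripped: White two-pole breaker: the breaker that has tripped: its lever starts almost upright, midway. Origin on the panel at the breaker's middle; x and y as the box's. The four look alike, and their order along the box varies. Its nose is 36 mm wide (y), 46 mm long (x) and rises 14 mm square to the panel; the shoulders before and behind it rise 4 mm.
- breaker_tripped_lever_tip (a point): Middle of the lever's top edge. The lever is a black bar 30 mm wide (box's y) and 9 mm thick; its tip is 38 mm from the hinge line, and 28 mm of it stand out above the nose when square to the panel. At the lever's root a green flag shows when off, a red one when on, none when tripped.
- breaker_tripped_lever (a joint): Lever angle, rad from square to the panel: -0.6 fully off (tip to the box's front), +0.6 fully on (tip to the back), both hard stops; 0 to 0.13 tripped. Site breaker_tripped_hinge is its hinge. The trip latch re-arms only at the end of the off stroke (below -0.5), and the lever stays off; then, thrown past +0.4, it snaps and stays at 0.44 to 0.6. Unreset, it springs back to about 0.1.
- breaker_on_a: White two-pole breaker: a breaker that is switched on and must stay on. Origin on the panel at the breaker's middle; x and y as the box's.
- breaker_on_a_lever_tip (a point): Middle of the lever's top edge, as on the tripped breaker.
- breaker_on_a_lever (a joint): Lever angle of this breaker, same scale: on, about +0.58. About 1 N moves it and it stays where it is left.
- breaker_on_b: White two-pole breaker: another breaker that is switched on and must stay on. Origin on the panel at the breaker's middle; x and y as the box's.
- breaker_on_b_lever_tip (a point): Middle of the lever's top edge, as on the tripped breaker.
- breaker_on_b_lever (a joint): Lever angle of this breaker, same scale: on, about +0.58. About 1 N moves it and it stays where it is left.
- breaker_spare: White two-pole breaker: the breaker of an unused circuit, switched off, which must stay off. Origin on the panel at the breaker's middle; x and y as the box's.
- breaker_spare_lever_tip (a point): Middle of the lever's top edge, as on the tripped breaker.
- breaker_spare_lever (a joint): Lever angle of this breaker, same scale: off, about -0.58. About 1 N moves it and it stays where it is left.
- breaker_tripped_hinge (a point): Middle of the tripped lever's hinge line, which runs along the box's y, 4 mm above the panel (the other levers likewise). Pushed 25 mm above this line, the lever takes up to about 12 N either way (counting the rub of the fingertip), more at the hard stops. Above and behind the box hangs a wall cabinet, from 0.36 m up: its doors at x 0.59, their handles out to x 0.56: keep the wrist clear.
- canister: Bystander: orange canister with a lid, 92 mm across, 120 mm high; loose on the counter, origin under its middle.
- food_tub: Bystander: food tub with a clear lid, 109 x 149 x 60 mm; loose on the counter, origin under its middle.
- tape_roll: Bystander: roll of tape lying flat, 103 mm across, 25 mm high; loose on the counter, origin under its middle.
- glass: Bystander: empty drinking glass, 78 mm across, 94 mm high; loose on the counter, origin under its middle.
- mandarin: Bystander: mandarin, 52 mm across; loose on the counter, origin under its middle.
- spice_jar: Bystander: spice jar with a red cap, 45 mm across, 106 mm high; loose on the counter, origin under its middle.

How it is judged:
On the way:
1. the tripped breaker's lever is pushed fully off (below -0.5 rad) (value of joint breaker_tripped_lever below -0.5 rad), for 0.1 s.
At the end, for the whole second after the job is handed in: The tripped breaker's lever stays on by itself (above 0.4 rad) and at rest; the two breakers that were on are still on (above 0.4 rad) and the unused one is still off (below -0.4 rad) (value of joint each of breaker_tripped_lever, breaker_on_a_lever, breaker_on_b_lever above 0.4 rad and velocity of joint breaker_tripped_lever between -0.1 and 0.1 rad/s and value of joint breaker_spare_lever below -0.4 rad); the robot touches nothing.
It fails at once if another breaker is switched over (its lever moved past 0.2 rad from upright) (value of joint any of breaker_on_a_lever, breaker_on_b_lever below 0.2 rad or value of joint breaker_spare_lever above -0.2 rad).
It fails at once if a loose thing round the box is moved by more than 30 mm (distance of any of canister, food_tub, tape_roll, glass, mandarin, spice_jar from where it was at the start of the episode above 0.03 m).
It also fails if it takes over 40 s, if anything falls off the work surface, if the arm or the gripper's body presses on something with over 40 N, if the wrist force passes 120 N, or if a joint passes its speed limit or range.

## Working session

There is one attempt and no reset: what is moved stays moved. The work goes in short steps, each a Python script; the robot and the scene stay as the last script left them, time stands still between calls to the robot, and variables do not carry over. Pictures are saved under pics/ and viewed, at most 10 in all, crops included, and the job is handed in when it is done.

```bash
ls; mkdir -p pics; python3 - <<'E'
from bench import ctrl
import cv2, numpy as np
for c in ["scene","top"]:
    im=ctrl.capture(c); cv2.imwrite(f"pics/{c}0.png",im[:,:,::-1])
    print(c,ctrl.camera_model(c))
    for q in ["power_box","breaker_tripped","breaker_tripped_lever_tip","breaker_tripped_hinge","breaker_on_a_lever_tip","breaker_spare_lever_tip","breaker_on_a","breaker_spare"]:
        print(q,[(np.round(d["location"],1).tolist(),round(d["conf"],2)) for d in ctrl.search_frame(c,q)])
print(ctrl.camera_model("wrist")); o=ctrl.observe(); print(o["time"],o["eef_pos"],o["ee_rot"],o["finger_gap"])
E
```

```text
pics
scene {'fov_y': 51.74246037888808, 'cx': 257.68886645019757, 'cy': 196.50943056700686, 'rvec': array([ 0.41392633,  2.817703  , -1.07740075]), 'tvec': array([ 0.41496808, -0.05552191,  1.7467419 ])}
power_box [([254.1, 187.4], 0.79)]
breaker_tripped [([252.6, 151.1], 0.53), ([246.9, 170.3], 0.39)]
breaker_tripped_lever_tip []
breaker_tripped_hinge [([248.3, 150.0], 0.53), ([249.9, 154.8], 0.49)]
breaker_on_a_lever_tip [([248.8, 158.8], 0.48)]
breaker_spare_lever_tip [([250.9, 170.8], 0.49)]
breaker_on_a [([245.4, 179.5], 0.56)]
breaker_spare [([247.2, 168.8], 0.67)]
top {'fov_y': 52.75974644770284, 'cx': 256.522295608816, 'cy': 194.88695529233087, 'rvec': array([ 2.14816646, -2.20749459,  0.04226586]), 'tvec': array([0.06266892, 0.45444151, 1.42754342])}
power_box [([304.9, 198.1], 0.84)]
breaker_tripped [([330.2, 205.7], 0.62), ([312.6, 195.0], 0.3)]
breaker_tripped_lever_tip []
breaker_tripped_hinge [([329.6, 204.6], 0.54), ([313.6, 197.3], 0.22)]
breaker_on_a_lever_tip [([317.4, 195.5], 0.6)]
breaker_spare_lever_tip [([297.8, 197.1], 0.54)]
breaker_on_a [([278.3, 186.0], 0.77), ([312.8, 198.8], 0.7)]
breaker_spare [([296.8, 192.4], 0.8), ([182.5, 180.9], 0.69), ([303.8, 197.9], 0.16)]
{'fov_y': 70.75832258466261, 'cx': 254.4610429446191, 'cy': 190.3364329718533, 'hand_eye': array([[-2.00379648e-04, -9.66367687e-01, -2.57164255e-01,
         7.18814381e-02],
       [ 9.99999973e-01, -2.23386564e-04,  6.02490990e-05,
         4.72767922e-04],
       [-1.15669822e-04, -2.57164236e-01,  9.66367706e-01,
        -1.80620525e-01],
       [ 0.00000000e+00,  0.00000000e+00,  0.00000000e+00,
         1.00000000e+00]])}
0.9 [0.21006724 0.66773421 0.20493849] [ 4.76874345e-01  3.10517255e+00 -5.76868297e-05] 0.09095986472753788
```

View top.

```bash
python3 - <<'E'
import cv2
a=cv2.imread("pics/top0.png"); b=cv2.imread("pics/scene0.png")
cv2.imwrite("pics/top_c.png",cv2.resize(a[120:270,200:400],None,fx=4,fy=4,interpolation=cv2.INTER_CUBIC))
E
```

```text
(no output)
```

View pics/top_c.png

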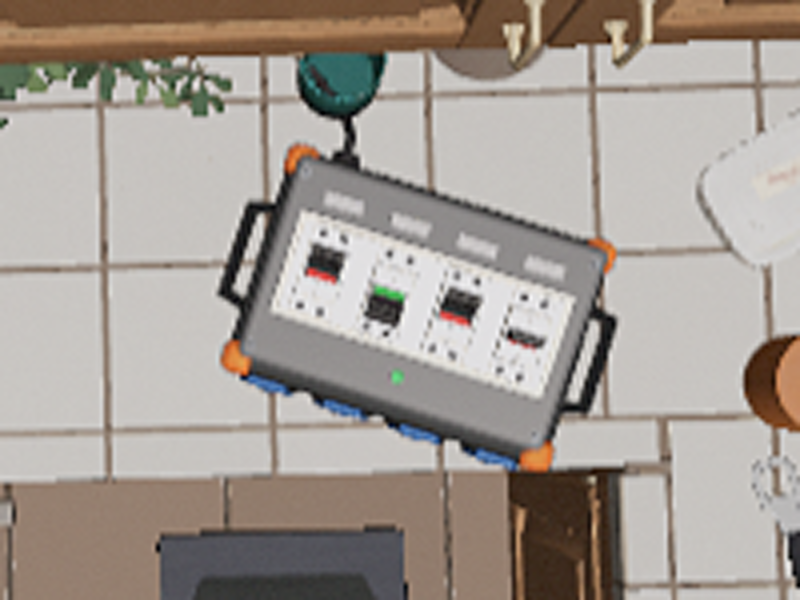

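View pics/scene0.png

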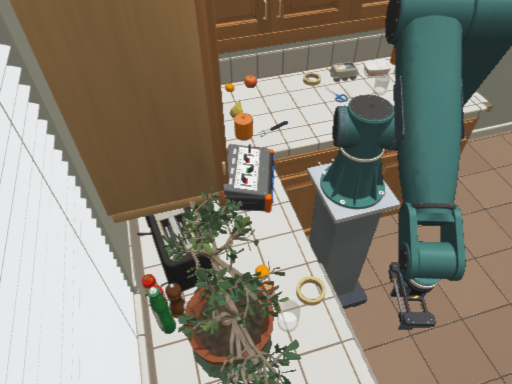

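```bash
cat > h.py <<'E'
import numpy as np, cv2
from scipy.optimize import least_squares
from scipy.spatial.transform import Rotation as R
S=0.15
RP=R.from_euler('y',-S).as_matrix()   # panel->box
def p2w(pose,p):  # panel coords (x back, y left, z normal; origin panel middle)
    b=np.atleast_2d(p)@RP.T+[0,0,0.118]
    c,s=np.cos(pose[2]),np.sin(pose[2])
    return b@np.array([[c,-s,0],[s,c,0],[0,0,1]]).T+[pose[0],pose[1],0]
def Km(m):
    f=192/np.tan(np.radians(m["fov_y"]/2)); return np.array([[f,0,m["cx"]],[0,f,m["cy"]],[0,0,1]])
def proj(m,P): return cv2.projectPoints(np.asarray(P,float),m["rvec"],m["tvec"],Km(m),None)[0][:,0]
def wristmodel(m,o):
    T=np.eye(4);T[:3,:3]=R.from_rotvec(o["ee_rot"]).as_matrix();T[:3,3]=o["eef_pos"]
    E=np.linalg.inv(T@m["hand_eye"]); return dict(m,rvec=R.from_matrix(E[:3,:3]).as_rotvec(),tvec=E[:3,3])
def fit(m,P,px,x0): 
    r=least_squares(lambda q:(proj(m,p2w(q,P))-px).ravel(),x0); return r.x,np.abs(r.fun).max()
def toolrot(yaw,tilt=S):
    # tool z into panel (wrist leaning to front by tilt), tool y along box y (+-)
    z=R.from_euler('z',yaw).apply([np.sin(tilt),0,-np.cos(tilt)])
    y=R.from_euler('z',yaw).apply([0,1,0]); 
    return np.column_stack([np.cross(y,z),y,z])
E
python3 - <<'E'
from bench import ctrl
from h import *
m=ctrl.camera_model("top")
px=np.array([(275,159.2),(350.5,183.7),(259,209.2),(334,234)])
P=np.array([(.1,.145,-.005),(.1,-.145,-.005),(-.1,.145,-.005),(-.1,-.145,-.005)])
q,e=fit(m,P,px,[.5,-.1,0]); print(q,e)
print(proj(m,p2w(q,[(0,y,.014) for y in (.09,.03,-.03,-.09)])))
q=q.copy()
for flip in (1,-1):
  Rm=toolrot(q[2]); 
  if flip<0: Rm=Rm@np.diag([-1,-1,1])
  rv=R.from_matrix(Rm).as_rotvec()
  for p in [(-.06,-.06,.21),(.04,-.09,.06),(.01,-.09,.04),(-.05,-.09,.05)]:
    w=p2w(q,p)[0]; print(flip,p,w.round(3),ctrl.inverse_kinematics(w,rv))
E
```

```text
[ 0.43834027 -0.11704758 -0.34213621] 3.58895996469721
[[279.49818316 189.00607491]
 [296.23881838 194.41282251]
 [313.04446347 199.84056645]
 [329.91549785 205.28942927]]
1 (-0.06, -0.06, 0.21) [ 0.333 -0.143  0.317] [-0.48720205 -0.45821438  2.33388043  0.02403039  1.11759265 -1.72477891]
1 (0.04, -0.09, 0.06) [ 0.437 -0.212  0.183] [-5.14561526e-01 -1.04551091e-03  2.24966446e+00  3.78054693e-02
  7.45521738e-01 -1.76910607e+00]
1 (0.01, -0.09, 0.04) [ 0.412 -0.203  0.159] [-0.52552407 -0.00611711  2.31077678  0.04283281  0.68986203 -1.78521663]
1 (-0.05, -0.09, 0.05) [ 0.355 -0.183  0.16 ] [-0.55656557 -0.12578068  2.41801191  0.04918544  0.703344   -1.82041541]
-1 (-0.06, -0.06, 0.21) [ 0.333 -0.143  0.317] [-0.48720205 -0.45821438  2.33388043  0.02403039  1.11759265  1.41681374]
-1 (0.04, -0.09, 0.06) [ 0.437 -0.212  0.183] [-5.14561526e-01 -1.04551091e-03  2.24966446e+00  3.78054693e-02
  7.45521738e-01  1.37248658e+00]
-1 (0.01, -0.09, 0.04) [ 0.412 -0.203  0.159] [-0.52552407 -0.00611711  2.31077678  0.04283281  0.68986203  1.35637602]
-1 (-0.05, -0.09, 0.05) [ 0.355 -0.183  0.16 ] [-0.55656557 -0.12578068  2.41801191  0.04918544  0.703344    1.32117724]
```

View pics/top0.png

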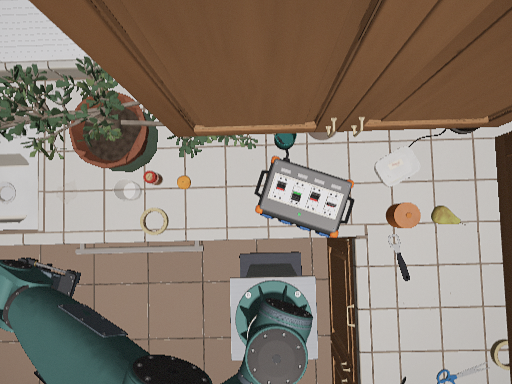

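The top view shows the box at about (304,197), the tripped breaker at its right end (331,204), and the loose things on the left at columns 110–190 and on the right at 375–420. I'll pull the arm in first, then swing it over the box for a wrist look.

```bash
python3 - <<'E'
from bench import ctrl
from h import *
q=[.438,-.117,-.342]
rv=R.from_matrix(toolrot(q[2])).as_rotvec()
w=p2w(q,(-.05,-.06,.22))[0]
j=ctrl.inverse_kinematics(w,rv); j0=ctrl.observe()["joint_pos"].copy()
a=np.array(j); a[0]=j0[0]; 
ctrl.goto_joints(a.tolist()); ctrl.goto_joints(list(j)); ctrl.move_gripper(0.0)
o=ctrl.observe(); im=ctrl.capture("wrist"); cv2.imwrite("pics/w1.png",im[:,:,::-1])
m=wristmodel(ctrl.camera_model("wrist"),o)
print(o["time"],o["eef_pos"],o["finger_gap"])
print(proj(m,p2w(q,[(0,y,.014) for y in (.09,.03,-.03,-.09)])))
for n in ["breaker_tripped","breaker_tripped_lever_tip","breaker_on_a","breaker_spare","power_box"]:
    print(n,[(np.round(d["location"],1).tolist(),round(d["conf"],2)) for d in ctrl.search_frame("wrist",n)])
E
```

```text
6.175 [ 0.34032302 -0.14592107  0.32805858] 0.0005087437012050979
[[354.28501655 202.49823971]
 [314.22350992 202.51090676]
 [274.16109266 202.52357409]
 [234.09776475 202.53624172]]
breaker_tripped [([233.7, 193.4], 0.6), ([90.9, 212.6], 0.18)]
breaker_tripped_lever_tip [([228.8, 207.3], 0.73), ([277.9, 207.0], 0.62)]
breaker_on_a [([352.0, 205.6], 0.82), ([356.8, 217.4], 0.68), ([275.3, 198.3], 0.65)]
breaker_spare [([314.4, 197.8], 0.67)]
power_box [([296.2, 161.6], 0.71), ([230.7, 197.8], 0.55), ([315.4, 201.5], 0.55)]
```

View pics/w1.png

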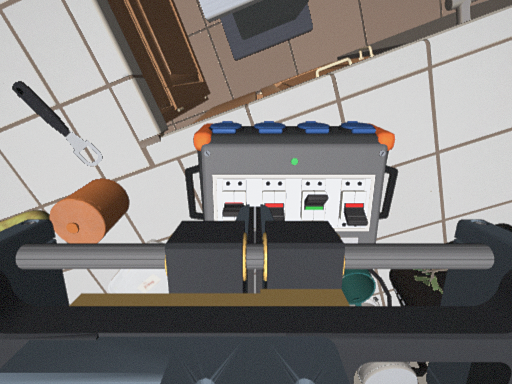

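The wrist view confirms the order, left to right in the picture: tripped (234), on (274), off with green flag (314), on (353). The gripper hides the backs of the breakers, so I'll shift 70 mm toward the box's back and measure there.

```bash
python3 - <<'E'
from bench import ctrl
from h import *
q=[.438,-.117,-.342]
ctrl.movel(p2w(q,(.02,-.07,.22))[0],vel=.15)
o=ctrl.observe(); im=ctrl.capture("wrist"); 
m=wristmodel(ctrl.camera_model("wrist"),o)
print(o["time"],o["eef_pos"],o["wrist_force"])
import pickle; pickle.dump((m,im),open("w2.pkl","wb"))
P=[(x,y,.014) for y in (.09,.03,-.03,-.09) for x in(-.023,.023)]
uv=proj(m,p2w(q,P)); print(uv.round(1).tolist())
for n in ["breaker_tripped","breaker_tripped_lever_tip","breaker_on_a","breaker_spare"]:
    print(n,[(np.round(d["location"],1).tolist(),round(d["conf"],2)) for d in ctrl.search_frame("wrist",n)])
v=im[:,:,::-1][70:220,150:400]; cv2.imwrite("pics/w2.png",cv2.resize(v,None,fx=3.2,fy=3.2,interpolation=cv2.INTER_CUBIC))
E
```

```text
7.1 [ 0.40161905 -0.17824994  0.33805143] [ 0.2227602  -0.94289152 -0.86681574]
[[367.6, 140.2], [364.2, 172.3], [325.0, 140.2], [322.9, 172.3], [282.4, 140.2], [281.6, 172.3], [239.8, 140.2], [240.3, 172.3]]
breaker_tripped []
breaker_tripped_lever_tip [([235.0, 162.4], 0.63)]
breaker_on_a [([281.8, 155.7], 0.89), ([363.5, 159.1], 0.61)]
breaker_spare [([322.5, 158.6], 0.73)]
```

View pics/w2.png

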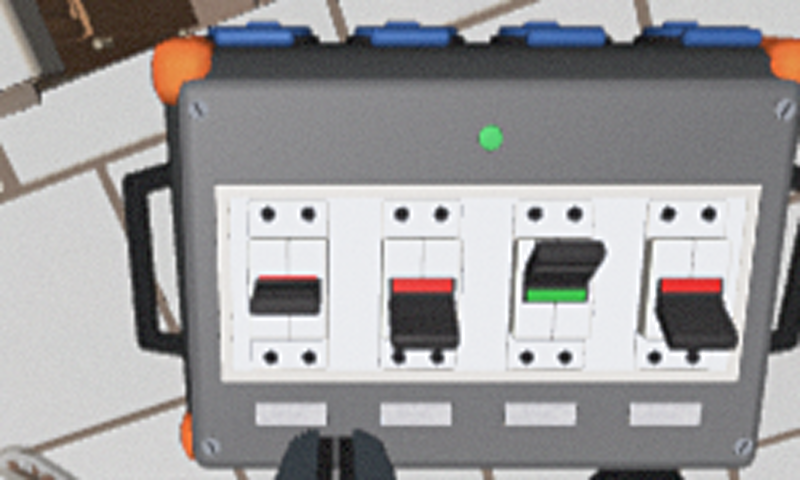

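The wrist crop shows all four breakers clearly. The tripped lever (no off flag) is at about (240,163) full-frame, with its nose spanning rows 144–176. That puts it about 5 mm farther back than predicted, so I'll refit, then do the off stroke with force monitoring.

```bash
cat >> h.py <<'E'
def pose():
    import pickle; m,_=pickle.load(open("w2.pkl","rb"))
    P=[(-.023,y,.014) for y in (.09,.03,-.03,-.09)]+[(.023,-.03,.014),(.023,-.09,.014)]
    px=np.array([(365.8,144.4),(325.3,144.4),(281.9,144.4),(240,144.4),(281.4,176.2),(240.2,176.2)])
    return fit(m,P,px,[.438,-.117,-.342])
E
python3 - <<'E'
from bench import ctrl
from h import *
q,e=pose(); print(q,e)
rot=R.from_matrix(toolrot(q[2])).as_rotvec()
H=.004; tipz=H+.019          # fingertip height above panel
T=lambda x,z:p2w(q,(x,-.09,z+.011))[0]   # fingertip at panel x,z (tool z = -panel normal)
n=R.from_euler('z',q[2]).apply(RP[:,0])   # panel x dir in world
def F(): 
    o=ctrl.observe(); return float(o["wrist_force"]@n)
ctrl.movel(T(.046,.10),vel=.15,rot=rot)
ctrl.movel(T(.046,tipz),vel=.1)
f0=F(); print("down",ctrl.observe()["wrist_force"],ctrl.observe()["time"])
x=.046
while x>-.02:
    x-=.003; ctrl.movel(T(x,tipz),vel=.05); f=F()-f0
    print(round(x,3),round(f,1),end="; ")
    if abs(f)>32: break
o=ctrl.observe(); print(o["time"],(o["eef_pos"]-T(x,tipz)).round(4),o["wrist_force"])
E
```

```text
[ 0.44366478 -0.11918368 -0.34271259] 0.9406141577129006
down [1.13833831 0.33985334 0.1402147 ] 9.1917
0.043 -1.4; 0.04 -1.1; 0.037 -0.4; 0.034 -1.2; 0.031 -1.3; 0.028 -1.5; 0.025 -1.4; 0.022 -1.8; 0.019 -0.8; 0.016 -0.7; 0.013 -1.4; 0.01 -0.7; 0.007 -0.6; 0.004 -1.0; 0.001 -1.5; -0.002 -0.9; -0.005 -0.7; -0.008 -0.9; -0.011 -1.8; -0.014 -1.0; -0.017 -0.9; -0.02 -0.6; 14.6917 [-0.0002  0.0001 -0.0001] [ 0.62621497  0.51447422 -0.06879842]
```

```bash
python3 - <<'E'
from bench import ctrl
import cv2
v=ctrl.capture("wrist")[:,:,::-1][70:250,130:400]; cv2.imwrite("pics/w3.png",cv2.resize(v,None,fx=2.9,fy=2.9,interpolation=cv2.INTER_CUBIC))
v=ctrl.capture("scene")[:,:,::-1][110:230,190:310]; cv2.imwrite("pics/s3.png",cv2.resize(v,None,fx=5,fy=5,interpolation=cv2.INTER_CUBIC))
E
```

```text
(no output)
```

View pics/w3.png

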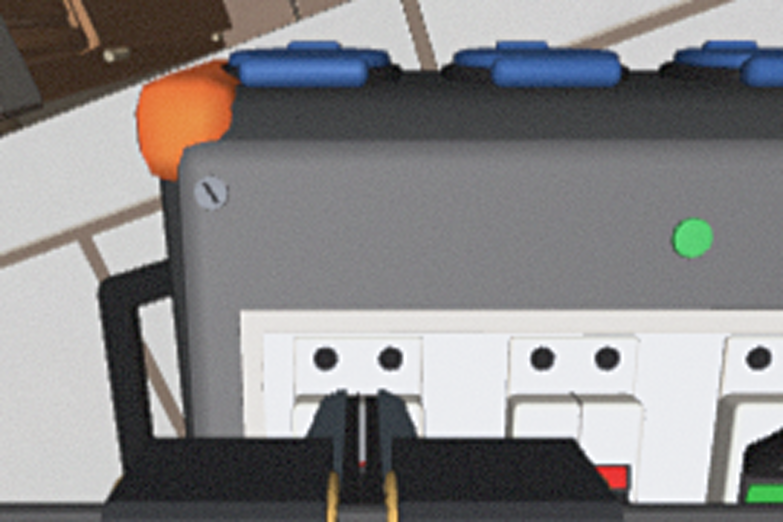

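View pics/s3.png

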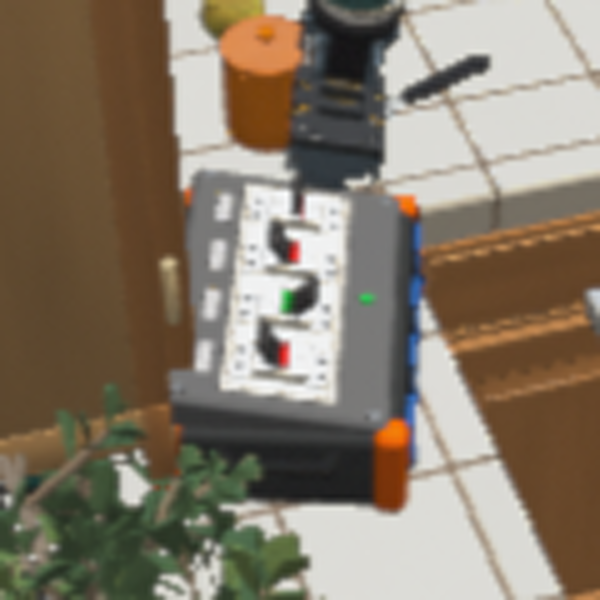

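```bash
python3 - <<'E'
from bench import ctrl
from h import *
q,e=pose(); o=ctrl.observe(); Rm=R.from_rotvec(o["ee_rot"]).as_matrix()
tip=o["eef_pos"]+Rm@[0,0,.011]
print("eef",o["eef_pos"],"z",Rm[:,2],"gap",o["finger_gap"])
P=np.vstack([tip,o["eef_pos"],p2w(q,[(0,-.09,.014),(0.004,-.09,.042),(-.0215,-.09,.035),(0,-.03,.014),(0,.09,.014)])])
ms=ctrl.camera_model("scene"); mw=wristmodel(ctrl.camera_model("wrist"),o); mt=ctrl.camera_model("top")
print("scene crop",((proj(ms,P)-[190,110])*5).round())
print("wrist crop",((proj(mw,P)-[130,70])*2.9).round())
im=ctrl.capture("top")[:,:,::-1][165:240,290:370]; cv2.imwrite("pics/t4.png",cv2.resize(im,None,fx=7,fy=7,interpolation=cv2.INTER_CUBIC))
print("top crop",((proj(mt,P)-[290,165])*7).round())
E
```

```text
eef [ 0.39004224 -0.19560964  0.14868097] z [ 0.14087514 -0.05028399 -0.98874957] gap 0.000465469206885789
scene crop [[318. 196.]
 [320. 187.]
 [294. 201.]
 [293. 176.]
 [322. 186.]
 [289. 249.]
 [279. 351.]]
wrist crop [[ 359.  426.]
 [ 359.  442.]
 [ 359.  483.]
 [ 359.  546.]
 [ 359.  438.]
 [ 576.  482.]
 [1008.  482.]]
top crop [[272. 312.]
 [275. 315.]
 [283. 271.]
 [293. 269.]
 [274. 318.]
 [165. 233.]
 [-69. 157.]]
```

View pics/t4.png

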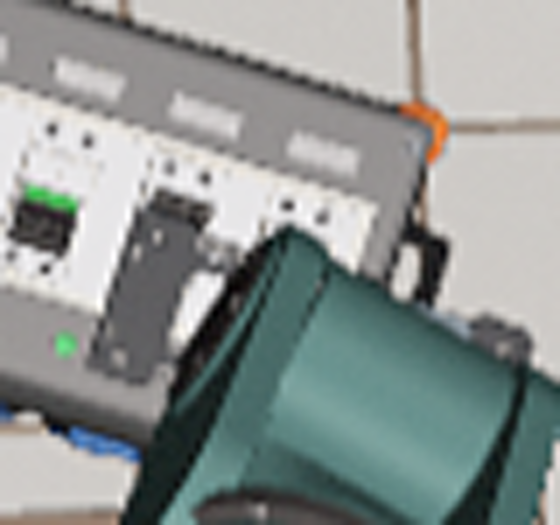

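The projections put the fingertip just in front of the tripped lever, but the force stayed near zero. I'll go back to the viewing pose and check the lever.

```bash
python3 - <<'E'
from bench import ctrl
from h import *
q,e=pose(); n=R.from_euler('z',q[2]).apply(RP[:,0])
o=ctrl.observe(); up=-R.from_rotvec(o["ee_rot"]).as_matrix()[:,2]
ctrl.movel(o["eef_pos"]+up*.06,vel=.3)
ctrl.movel(p2w(q,(.02,-.06,.22))[0],vel=.3)
o=ctrl.observe(); im=ctrl.capture("wrist"); m=wristmodel(ctrl.camera_model("wrist"),o); print(o["time"])
h=im.astype(int)
for nm,mask in (("green",(h[...,1]>h[...,0]+60)&(h[...,1]>h[...,2]+60)),("red",(h[...,0]>150)&(h[...,1]<70)&(h[...,2]<80))):
    k,_,s,c=cv2.connectedComponentsWithStats(mask.astype(np.uint8)); print(nm,[(s[i].tolist()) for i in range(1,k) if s[i,4]>3])
print(proj(m,p2w(q,[(0,y,.014) for y in (.09,.03,-.03,-.09)])).round(1).tolist())
v=im[:,:,::-1][70:220,150:400]; cv2.imwrite("pics/w5.png",cv2.resize(v,None,fx=3.2,fy=3.2,interpolation=cv2.INTER_CUBIC))
E
```

```text
15.7917
green [[293, 105, 7, 7, 41], [308, 157, 19, 3, 56]]
red [[351, 153, 18, 4, 58], [266, 154, 19, 3, 40]]
[[359.0, 156.5], [317.0, 156.5], [274.9, 156.5], [232.9, 156.5]]
```

View pics/w5.png

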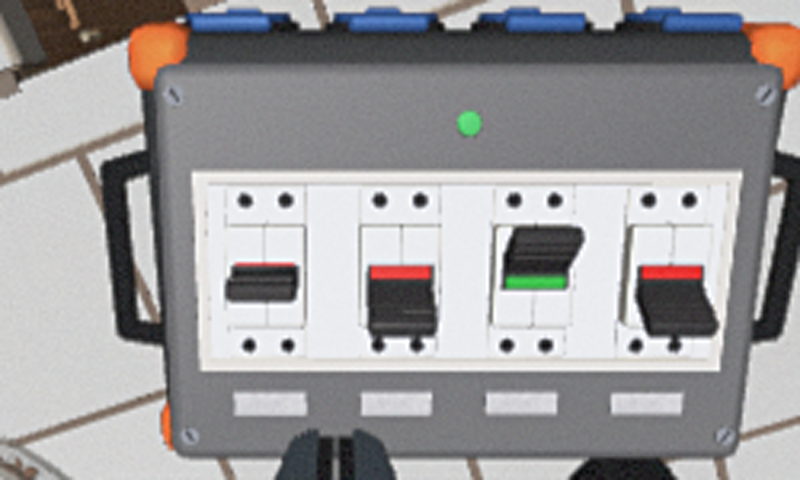

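The lever hasn't moved, and the other breakers are unchanged. In both views the finger edge is about where it would be if the tip were about 20 mm higher than stated, which puts it just over the lever's top. I'll check this with a guarded touch on the breaker's rear shoulder.

```bash
python3 - <<'E'
from bench import ctrl
from h import *
q,e=pose(); rot=R.from_matrix(toolrot(q[2])).as_rotvec()
T=lambda x,z:p2w(q,(x,-.09,z+.011))[0]
up=-R.from_rotvec(rot).as_matrix()[:,2]
F=lambda: ctrl.observe()["wrist_force"]
ctrl.movel(T(.046,.06),vel=.3,rot=rot); ctrl.movel(T(.046,.02),vel=.1); f0=F()
z=.02
while z>-.022:
    z-=.0025; ctrl.movel(T(.046,z),vel=.05); f=(F()-f0)
    print(round(z,4),round(float(f@up),1),end="; ")
    if np.linalg.norm(f)>5: break
o=ctrl.observe(); print(o["time"],f,(o["eef_pos"]-T(.046,z)).round(4))
E
```

```text
0.0175 0.3; 0.015 0.2; 0.0125 0.5; 0.01 0.6; 0.0075 0.3; 0.005 1.5; 0.0025 -0.6; -0.0 0.7; -0.0025 0.1; -0.005 1.2; -0.0075 0.9; -0.01 1.1; -0.0125 1.1; -0.015 0.2; -0.0175 44.5; 20.8083 [-19.64072276   8.11045629  41.81551562] [ 0.0001 -0.0001  0.0016]
```

Contact came about 20 mm below the stated tip height, so I'll correct for that and do the off stroke.

```bash
cat >> h.py <<'E'
OFF=.0185  # true fingertip is this much farther back along the tool than stated
def flags(im):
    h=im.astype(int)
    for nm,mask in (("green",(h[...,1]>h[...,0]+60)&(h[...,1]>h[...,2]+60)),("red",(h[...,0]>150)&(h[...,1]<70)&(h[...,2]<80))):
        k,_,s,c=cv2.connectedComponentsWithStats(mask.astype(np.uint8)); print(nm,[(s[i].tolist()) for i in range(1,k) if s[i,4]>3])
def stroke(ctrl,q,x0,sgn,xlast,z):
    rot=R.from_matrix(toolrot(q[2])).as_rotvec(); n=R.from_euler('z',q[2]).apply(RP[:,0])
    T=lambda x,z:p2w(q,(x,-.09,z-OFF+.011))[0]
    F=lambda: ctrl.observe()["wrist_force"]
    f0=F(); x=x0; f=0
    while (xlast-x)*sgn>0:
        x+=sgn*(.003 if abs(f)<3 else .0012); ctrl.movel(T(x,z),vel=.05); f=float((F()-f0)@n)
        print(round(x,4),round(f,1),end="; ")
        if abs(f)>20: break
    print(ctrl.observe()["time"],F()); return x,T,rot
E
python3 - <<'E'
from bench import ctrl
from h import *
q,e=pose(); z=.021
T=lambda x,z:p2w(q,(x,-.09,z-OFF+.011))[0]
ctrl.movel(T(.046,z),vel=.1); ctrl.movel(T(.03,z),vel=.1)
stroke(ctrl,q,.03,-1,-.008,z)
E
```

```text
0.027 0.6; 0.024 -0.3; 0.021 -0.5; 0.018 -1.6; 0.015 3.6; 0.0138 5.2; 0.0126 4.7; 0.0114 5.9; 0.0102 6.3; 0.009 5.7; 0.0078 6.0; 0.0066 6.4; 0.0054 9.6; 0.0042 11.9; 0.003 15.9; 0.0018 18.3; 0.0006 21.5; 25.7167 [20.74914331 -5.30596234  4.80334726]
```

```bash
python3 - <<'E'
from bench import ctrl
from h import *
q,e=pose(); z=.021; n=R.from_euler('z',q[2]).apply(RP[:,0])
rot=R.from_matrix(toolrot(q[2])).as_rotvec()
T=lambda x,z:p2w(q,(x,-.09,z-OFF+.011))[0]
for x in (-.0006,-.0018):
    ctrl.movel(T(x,z),vel=.05); print(ctrl.observe()["wrist_force"]@n)
ctrl.pause(.15)
ctrl.movel(T(.02,z),vel=.15); ctrl.movel(T(.02,.09),vel=.3); ctrl.movel(p2w(q,(.02,-.06,.19))[0],vel=.3)
o=ctrl.observe(); im=ctrl.capture("wrist"); m=wristmodel(ctrl.camera_model("wrist"),o); print(o["time"]); flags(im)
print(proj(m,p2w(q,[(0,y,.014) for y in (.09,.03,-.03,-.09)])).round(1).tolist())
cv2.imwrite("pics/w6.png",im[:,:,::-1])
E
```

```text
24.39102083078644
27.5946657658439
27.5667
green [[296, 104, 8, 8, 49], [221, 160, 20, 4, 80], [312, 160, 20, 4, 77]]
red [[274, 156, 13, 4, 25], [358, 156, 21, 4, 80]]
[[367.4, 159.7], [322.0, 159.7], [276.6, 159.7], [231.2, 159.7]]
```

Green now shows at the tripped breaker (col 231), so it is off and re-armed. Before the on stroke I'll check the neighbour's red flag in the saved picture.

```bash
python3 - <<'E'
import cv2
im=cv2.imread("pics/w6.png")
print(im[154:162,260:292:2,2].tolist()); print(im[154:162,260:292:2,1].tolist())
v=im[85:220,150:400]; cv2.imwrite("pics/w6c.png",cv2.resize(v,None,fx=3.2,fy=3.2,interpolation=cv2.INTER_CUBIC))
E
```

```text
[[236, 213, 239, 232, 233, 230, 230, 232, 207, 230, 233, 232, 231, 233, 239, 203], [236, 216, 238, 160, 190, 187, 185, 189, 167, 183, 182, 180, 183, 172, 236, 201], [236, 217, 242, 114, 235, 234, 233, 233, 233, 233, 233, 235, 235, 197, 199, 198], [235, 214, 243, 105, 238, 235, 234, 234, 235, 235, 234, 234, 234, 204, 191, 200], [237, 217, 247, 106, 240, 237, 235, 236, 237, 236, 236, 236, 238, 205, 197, 198], [236, 216, 245, 100, 239, 236, 234, 235, 234, 236, 235, 238, 239, 196, 200, 202], [236, 217, 246, 61, 122, 124, 119, 120, 122, 117, 123, 122, 125, 108, 218, 213], [235, 216, 249, 50, 60, 55, 55, 62, 59, 57, 57, 65, 62, 60, 249, 235]]
[[238, 216, 241, 237, 242, 241, 241, 243, 213, 242, 242, 243, 241, 241, 242, 208], [237, 216, 241, 166, 168, 167, 167, 168, 140, 163, 161, 159, 159, 163, 240, 205], [237, 220, 244, 90, 71, 78, 72, 71, 64, 70, 74, 74, 71, 68, 205, 199], [236, 215, 245, 74, 66, 70, 69, 67, 67, 68, 66, 67, 60, 59, 203, 202], [239, 219, 250, 70, 71, 74, 69, 73, 74, 71, 69, 69, 66, 59, 207, 202], [238, 218, 249, 69, 70, 74, 71, 68, 70, 72, 68, 76, 72, 65, 206, 205], [238, 217, 249, 59, 68, 73, 67, 67, 73, 65, 72, 68, 72, 64, 224, 215], [237, 219, 251, 55, 61, 58, 62, 68, 62, 63, 59, 67, 63, 60, 252, 238]]
```

View pics/w6c.png

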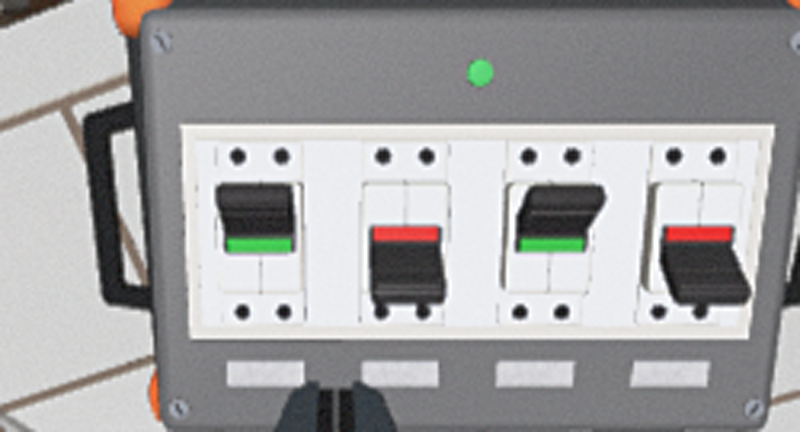

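The tripped breaker, leftmost at crop (257,243), is now fully off with a green flag, and the other three are unchanged. Next is the on stroke.

```bash
python3 - <<'E'
from bench import ctrl
from h import *
q,e=pose(); z=.021
rot=R.from_matrix(toolrot(q[2])).as_rotvec(); n=R.from_euler('z',q[2]).apply(RP[:,0])
T=lambda x,z:p2w(q,(x,-.09,z-OFF+.011))[0]
ctrl.movel(T(-.046,.075),vel=.35,rot=rot); ctrl.movel(T(-.046,z),vel=.15)
f0=ctrl.observe()["wrist_force"]; print(ctrl.observe()["time"],f0)
for x in (-.030,-.018,-.014,-.012,-.010,-.008,-.006,-.0045,-.003,-.0015,0,.0015,.003,.0045,.006):
    ctrl.movel(T(x,z),vel=.06); f=float((ctrl.observe()["wrist_force"]-f0)@n); print(x,round(f,1),end="; ")
    if f<-24: break
print(ctrl.observe()["time"])
ctrl.movel(T(-.025,z),vel=.2); ctrl.movel(T(-.025,.10),vel=.35)
ctrl.movel(p2w(q,(.02,-.06,.19))[0],vel=.35)
im=ctrl.capture("wrist"); o=ctrl.observe(); print(o["time"],o["wrist_force"]); flags(im)
E
```

```text
28.6833 [ 0.53884834 -0.16097121  0.63161577]
-0.03 -0.5; -0.018 -0.9; -0.014 -2.3; -0.012 -4.7; -0.01 -8.7; -0.008 -16.6; -0.006 -26.9; 30.7
31.8667 [ 0.50514176  0.34969111 -0.43464238]
green [[296, 103, 8, 8, 50], [312, 159, 20, 4, 78]]
red [[221, 155, 4, 2, 5], [226, 155, 4, 1, 4], [278, 155, 9, 4, 19], [358, 155, 21, 4, 81], [267, 156, 4, 1, 4]]
```

```bash
python3 - <<'E'
from bench import ctrl
from h import *
im=ctrl.capture("wrist"); h=im.astype(int)
k,_,s,c=cv2.connectedComponentsWithStats(((h[...,0]>150)&(h[...,1]<100)&(h[...,2]<100)).astype(np.uint8)); print([s[i].tolist() for i in range(1,k) if s[i,4]>5])
g=h.sum(2)//3
for u in (231,276,367): print(u,g[140:190:2,u].tolist())
d=ctrl.observe(); print(d["time"])
E
```

```text
[[197, 74, 8, 13, 24], [393, 74, 18, 6, 39], [406, 82, 8, 14, 27], [187, 91, 6, 5, 14], [72, 143, 6, 4, 9], [66, 145, 5, 4, 11], [57, 148, 8, 5, 12], [48, 151, 12, 6, 24], [221, 156, 20, 4, 80], [267, 156, 20, 5, 99], [359, 156, 20, 5, 99], [199, 207, 1, 9, 9]]
231 [236, 164, 235, 227, 227, 227, 229, 231, 125, 130, 80, 47, 47, 41, 54, 44, 59, 93, 62, 157, 240, 237, 237, 232, 225]
276 [235, 164, 226, 227, 227, 228, 221, 215, 117, 128, 100, 49, 57, 54, 50, 56, 78, 94, 91, 55, 156, 241, 236, 230, 227]
367 [237, 203, 240, 238, 237, 237, 237, 239, 109, 113, 91, 55, 48, 49, 49, 54, 71, 76, 70, 53, 99, 69, 164, 228, 226]
31.9167
```

The tripped breaker now shows a full red flag (4 rows, against 5 on its neighbours). Its lever leans back almost as far as theirs and has stayed there since I let go. The arm is clear, so I'm handing in.

```bash
python3 -c "
from bench import ctrl
print(ctrl.finish_job())"
```

```text
the job is handed in; nothing more can be done
None
```

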